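# Bring the dried grinder drum upright, pin it and lid it

## Task

The washed drum of the small tilting grinder has dripped dry in its tipped position; make it ready for use. Pull out the red T-handled lock pin and lay it flat on the worktop, swing the drum fully upright (it has a black handle bar), then take the pin again and push it fully home through the rear hole of the cheek so that the drum is locked upright; finally set the lid squarely on the drum. Leave the other things on the worktop where they stand.

Things in the scene. Friction and masses are not known exactly. Their poses are not given: they have to be found in the camera images.
- grinder: Fixed stand: 43 mm high green housing 122 x 176 mm, with two cheeks (108 mm wide, top at z 183 mm) between which the steel drum hangs on trunnions. Origin on the worktop under the trunnion axis; x to its back, y to its left, z up; turned about z by 0.15 to 0.45 rad. The axis lies along y, 120 mm up. Right cheek: y -73 to -87 mm. A drip pan, 18 mm high, reaches 92 mm in front of the axis.
- drum (a joint): Tilt of the drum about the trunnion axis, rad: 0 = fully upright (hard stop), 1.287 = fully tipped to the front (hard stop, start). Stiff trunnions (0.35 N m friction): the drum stays where it is left. A plate on the drum, y = -58 to -72 mm, has one 15.8 mm hole that comes behind the front hole of the cheek at full tip and behind the rear hole when fully upright.
- drum_handle (a point): Middle of the drum's handle bar: black, round, 15 mm thick, 78 mm clear between its side arms, along the grinder's y. It moves on a circle of 126 mm radius about the trunnion axis: drum tipped, it is 110 mm above and 62 mm in front of the axis; upright, 90 mm above and 88 mm behind it. It rolls between the fingers as the drum turns.
- drum_rim (a point): Centre of the drum's mouth, in the plane of the rim (60 mm from the trunnion axis); z points out of the mouth. The steel drum is 115 mm high, its rim 110 mm across outside and 102 mm inside.
- upright_hole (a point): Centre of the rear index hole (15.8 mm, where the pin must end) at the outer face of the right cheek, 30 mm behind and 40 mm above the trunnion axis; axes as the grinder's. The pin goes in along +y.
- lock_pin: Red T-handled pin. Origin on its axis at the shoulder that meets the cheek. Steel shaft, 14 mm thick with a round nose, 38 mm long to +y. Behind: collar 24 mm across (y 0 to -6), hub 16 mm (y -6 to -44), cross bar 22 mm thick, 76 mm long, along z, centred at y = -53 mm. Starts home in the front hole, bar upright, loose (0.9 mm all round). Lying flat, its axis is 12 mm up. 120 g.
- lid: Grey round lid, 116 mm across, lying knob up. Origin: centre of its underside. A plug (93 mm across, 10 mm high) goes inside the drum's mouth and the flange rests on the rim: seated, the origin is 10 mm below the rim plane. Black knob, 26 to 30 mm across, from 21 to 53 mm above the origin. About 140 g.
- lid_knob (a point): Middle of the lid's knob, where to grip it, 44 mm above the lid's underside.
- salt_shaker: Salt shaker, grey top, 44 mm across, 90 mm tall. Bystander; origin at the centre of its underside.
- pepper_shaker: Pepper shaker, same make as the salt shaker, 44 mm across, 90 mm tall. Bystander; origin at the centre of its underside.
- espresso_cup: Blue espresso cup with a handle, 60 mm across (90 mm with the handle), 52 mm tall. Bystander; origin at the centre of its underside.
- tea_tin: Closed tin with a green and white printed side, 58 mm across, 72 mm tall. Bystander; origin at the centre of its underside.
- tumbler_3: Clear tumbler standing upside down, 69 mm across, 92 mm tall. Bystander; origin at the centre of its underside.
- glass_jar: Glass sugar jar with a lid, 62 mm across, 77 mm tall. Bystander; origin at the centre of its underside.
- spice_jar_a: Spice jar with a green cap, 46 mm across, 106 mm tall. Bystander; origin at the centre of its underside.
- tipped_hole (a point): Centre of the front index hole (15.8 mm, where the pin starts) at the outer face of the right cheek, 30 mm in front of and 40 mm above the trunnion axis; axes as the grinder's. The worktop in front of the sink and right of the grinder (x 0.43 to 0.54 m, y -0.03 to 0.14 m) is clear.
Not all that is in view belongs to the job. Of the things that look like the lid, take the one that is farthest to the robot's left at the start.

How it is judged:
By the outcome, as a careful person would: the job done as asked, in the order asked, and still so for the second after the job is handed in, with the robot touching nothing.
It also fails if it takes over 72 s, if anything falls off the work surface, if the arm or the gripper's body presses on something with over 40 N, if the wrist force passes 120 N, or if a joint passes its speed limit or range.

## Robot

A 7-joint arm with a two-finger parallel gripper is mounted at the origin on a cart in front of the work surface, level with it; the furniture and walls round the work are solid. World frame = base frame: x ahead of the robot, y to its left, z up, the work surface at z = 0. Lengths are in m, angles in rad, forces in N, time in s.
With the tool pointing down it reaches from about 0.425 to 0.925 m from the base axis. Payload 6.8 kg.
Tool frame: the origin (TCP) lies at the very end of the fingers, on their centre line; the grasp point (between the pads) lies 19 mm behind it; z points along the fingers, y is the line along which they close (so a half turn about z gives the same grasp; the last joint's range is limited). The gripper opens to 85 mm and grips with 20 to 120 N. Pads are 22 mm wide; open, the fingers measure 114 mm over their backs; the gripper's body (76 mm by 85 mm) begins 54 mm behind the grasp point. The pads swing forward as they close: fully open they stand 13 mm farther back than shut.
Start: joints at [-1.242, 0.477, 0.022, 1.555, -0.011, 1.109, -0.083], TCP at [0.286, 0.612, 0.231] pointing down, gripper open.
Joint ranges: [-2.96, 2.96], [-0.34, 2.1], [-1.41, 1.46], [0.24, 2.44], [-1.37, 4.51], [0.17, 1.92], [-2.96, 2.96]. Speed limits (rad/s): [2.39, 2.39, 3.14, 3.14, 3.14, 3.14, 3.14].

## Interface

Orientations are given as a rotation vector (axis times angle).
In Python, from bench import r gives the robot as it stands.
- The arm moves only by the tool play_rows, never from a script. Its argument "targets" is text: rows parted by semicolons, each of 5 numbers parted by spaces: the closure, from -1 (fully open) to 1 (shut), then the shift along the tool's x, y, z in m, then the turn about the tool's z in rad. In form: gripper dx dy dz spin; .... A call has 1 to 8 rows; each row is the pose to reach, as a shift and turn from the pose commanded when the call began, along the tool's axes at that moment; what a row does not reach only later rows make up. A row lasts 1/12 s, in which the tool goes at most 41.7 mm and 7.16 degrees, less where a joint would pass 70% of its speed; a pose out of reach is approached as far as the arm can. A call with a gripper value outside its range is refused whole. The fingers move at their own pace and stop on an object; "squeeze" is the grip in N (left out, the last holds). Time passes only in rows, so rows that repeat a pose let the fingers close. It gives the time, the measured TCP pose, the force, the opening and the grip force at its end, in the units of the state.
- r.get_obs(): the state, without advancing time (a new reading comes with each control period).
- r.grab_frame(name): name is "side" or "top" or "wrist"; returns the picture (420x560x3 uint8, red, green, blue); there is no depth.
- r.camera_info(name): a dict with "fov_y" (degrees; the focal length in pixels is half the picture's height over the tangent of half this angle, whatever the lens; pixels are square), "cx", "cy" (the principal point, pixels), "k1" (the pictures are not rectified: a ray, as slopes to the right and down, at radius r is drawn at 1 + k1 r^2 times it, then the intrinsics apply), "position" and "rotation" of the camera in the world. Camera axes: x right, y down, z forward; pixel columns grow to the right and rows downward; lengths in m; the calibration is good to about 2 mm. A picture is of the moment at which its call begins: read the wrist's pose just before it. camera_info takes no time and is no camera call; for the wrist camera it gives the pose at the moment of the call.
- r.hand_in(): hands the job in; it is judged then, once.
The state is a dict: "clock": time; "joints": joint angles; "qvel": joint speeds; "tau": joint torques, N m; "tcp_pos": TCP position; "orientation": TCP orientation; "contact_force": force on the tool from outside, world axes, zero at the start; "moment": the same for the moment, N m; "grip_width": finger opening in m; "gripper_force": force on a finger pad.
Only numpy, scipy, OpenCV 4.12 (cv2) and the standard library are available. Lean on these libraries where they do the work, as an engineer would, in place of code of your own. Each camera call takes 0.05 s, during which the arm holds its last target. There are 200 camera calls.

## Working session

There is one attempt and no reset: what is moved stays moved. The work goes in short steps, Python scripts to look and compute and a tool call to move; the robot and the scene stay as the last step left them, time stands still between calls to the robot, and variables do not carry over. Pictures are saved under pics/ and viewed, at most 10 in all, crops included, and the job is handed in when it is done.

Besides the shell and the picture viewer there is one more tool, called as a command line: name --argument value ..., lists and objects as JSON in quotes. play_rows: Moves the arm, as the interface text tells. Its arguments: {"type":"object","properties":{"targets":{"type":"string"},"squeeze":{"type":"number"}},"required":["targets"]}

```bash
ls; mkdir -p pics; python3 - <<'E'
from bench import r
import cv2,numpy as np
np.set_printoptions(precision=4,suppress=True)
o=r.get_obs()
for k,v in o.items(): print(k,np.array(v))
for n in("side","top","wrist"):
    print(n,r.camera_info(n))
    cv2.imwrite(f"pics/{n}0.png",r.grab_frame(n)[:,:,::-1])
E
```

```text
pics
clock 0.0
joints [-1.2421  0.4778  0.0224  1.5565 -0.0116  1.1093 -0.0831]
qvel [ 0.0008 -0.0006  0.0016 -0.0002  0.0006 -0.0015  0.0002]
tau [  0.0002 -59.6468   1.6083 -28.1201   0.0125   0.0095   0.0001]
tcp_pos [0.2853 0.6111 0.2303]
orientation [-0.6807 -3.0667  0.0028]
contact_force [-1.1105 -0.1009 -0.318 ]
moment [ 0.0051 -0.0033  0.031 ]
gripper_force 0.0
grip_width 0.0850917278851518
side {'fov_y': 42.79935057641556, 'cx': 282.1546932003047, 'cy': 201.04256948579103, 'k1': 0.016384320247402943, 'position': array([-1.1924, -0.2615,  1.0956]), 'rotation': array([-1.649 ,  1.446 , -0.8726])}
top {'fov_y': 49.68466333494649, 'cx': 282.48473333948454, 'cy': 210.44300308090504, 'k1': 0.04486201580661263, 'position': array([-0.6933, -0.1805,  1.7688]), 'rotation': array([-1.909 ,  1.7476, -0.5968])}
wrist {'fov_y': 69.63158507550864, 'cx': 274.9557244229889, 'cy': 205.75511375762073, 'k1': -0.04755771341201055, 'position': array([0.2233, 0.6408, 0.3726]), 'rotation': array([2.4485, 1.5595, 0.2105])}
```

View pics/side0.png

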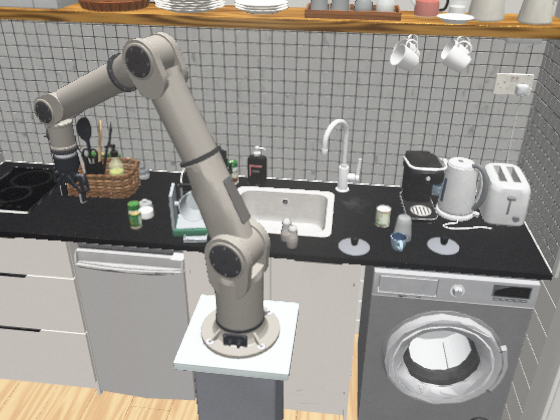

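View pics/top0.png

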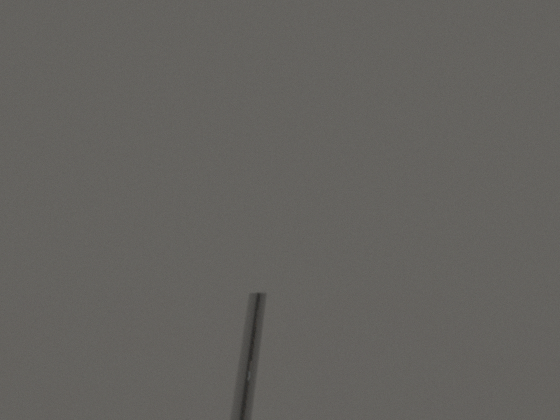

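View pics/wrist0.png

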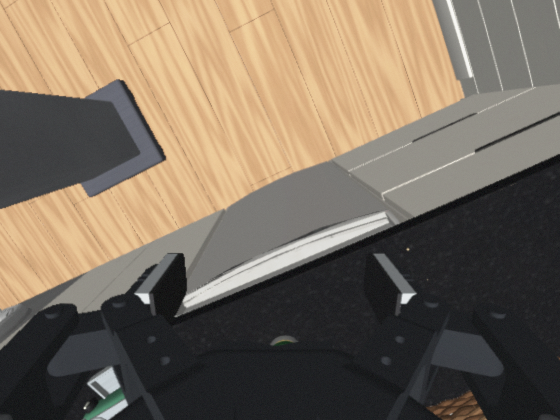

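```bash
cat > h.py <<'E'
from bench import r
import numpy as np,cv2
from scipy.spatial.transform import Rotation as R
from scipy.optimize import least_squares
np.set_printoptions(precision=4,suppress=True)
def K(c):
    f=210/np.tan(np.radians(c['fov_y'])/2); return np.array([[f,0,c['cx']],[0,f,c['cy']],[0,0,1]])
def ray(c,uv):
    p=cv2.undistortPoints(np.array([[uv]],float),K(c),np.array([c['k1'],0,0,0]))[0,0]
    return R.from_rotvec(c['rotation']).apply([p[0],p[1],1])
def onz(c,uv,z):
    d=ray(c,uv); p=np.array(c['position']); return p+d*(z-p[2])/d[2]
def proj(c,P):
    q=R.from_rotvec(c['rotation']).inv().apply(np.atleast_2d(P)-c['position'])
    s=q[:,:2]/q[:,2:]; s=s*(1+c['k1']*(s**2).sum(1))[:,None]
    k=K(c); return s*k[0,0]+[k[0,2],k[1,2]]
E
python3 - <<'E'
from h import *
c=r.camera_info("side")
for uv in [(354,247),(443,247),(195,235),(288,240)]: print(uv,onz(c,uv,0.01))
o=r.get_obs();w=r.camera_info("wrist")
Rt=R.from_rotvec(o['orientation']);print(Rt.as_matrix())
print(Rt.inv().apply(np.array(w['position'])-o['tcp_pos']),(Rt.inv()*R.from_rotvec(w['rotation'])).as_matrix())
E
```

```text
(354, 247) [ 0.4828 -0.3289  0.01  ]
(443, 247) [ 0.5292 -0.6544  0.01  ]
(195, 235) [0.4813 0.2705 0.01  ]
(288, 240) [ 0.4959 -0.083   0.01  ]
[[-0.9062  0.4229 -0.0005]
 [ 0.4229  0.9062 -0.0013]
 [-0.0001 -0.0014 -1.    ]]
[ 0.0687  0.0004 -0.1422] [[-0.0003 -0.9631 -0.269 ]
 [ 1.      0.     -0.001 ]
 [ 0.0009 -0.269   0.9631]]
```

The side view shows lid-like discs at (354,247) and (443,247). The grinder is hidden behind the arm around (190,220), the top camera is blocked, and the wrist sees only floor. I'll move the wrist camera over the grinder.

play_rows --targets "-1 0 0 -0.04 0; -1 -0.02 -0.01 -0.08 0; -1 -0.05 -0.03 -0.12 0; -1 -0.08 -0.05 -0.15 0; -1 -0.11 -0.07 -0.17 0; -1 -0.145 -0.09 -0.18 0; -1 -0.18 -0.11 -0.19 0; -1 -0.215 -0.13 -0.2 0"

```text
clock: 0.82
tcp_pos: [0.4153, 0.4165, 0.4275]
orientation: [0.68, 3.067, 0.001]
contact_force: [0.5, 0.4, 0.1]
grip_width: 0.0856
gripper_force: 0.0
```

play_rows --targets "-1 -0.035 -0.02 0 0; -1 -0.07 -0.04 0 0; -1 -0.1 -0.06 0 0; -1 -0.13 -0.08 0 0; -1 -0.16 -0.1 0 0; -1 -0.19 -0.12 0 0; -1 -0.2 -0.13 0 0; -1 -0.2 -0.13 0 0"

```text
clock: 1.48
tcp_pos: [0.5428, 0.2102, 0.4265]
orientation: [0.693, 3.063, -0.003]
contact_force: [0.1, 0.0, -0.3]
grip_width: 0.0853
gripper_force: 0.0
```

```bash
python3 - <<'E'
from h import *
o=r.get_obs();print(o['clock'],o['tcp_pos'],o['orientation'],o['joints'])
import pickle
c={n:r.camera_info(n) for n in("wrist","side")}
pickle.dump(c,open("c1.pkl","wb"))
w=r.grab_frame("wrist")[:,:,::-1];s=r.grab_frame("side")[:,:,::-1]
cv2.imwrite("pics/w1.png",w);cv2.imwrite("pics/s1.png",s)
E
```

```text
1.4833 [0.5428 0.2102 0.4265] [ 0.6931  3.0631 -0.0028] [-0.6989  0.2025  0.2718  1.516  -0.0525  1.4308  0.7006]
```

View pics/w1.png

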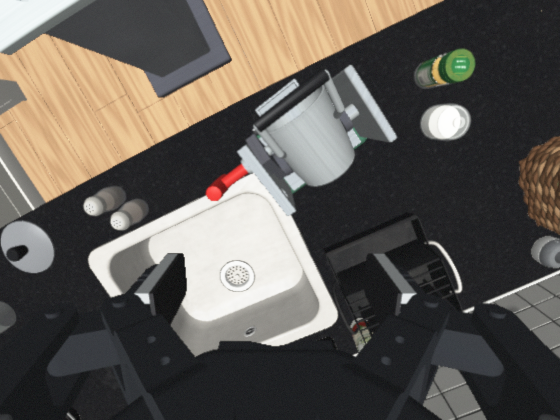

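```bash
python3 - <<'E'
from h import *
w=cv2.imread("pics/w1.png")
cv2.imwrite("pics/w1c.png",cv2.resize(w[55:225,190:410],None,fx=3.6,fy=3.5,interpolation=cv2.INTER_CUBIC))
E
```

```text
(no output)
```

View pics/w1c.png

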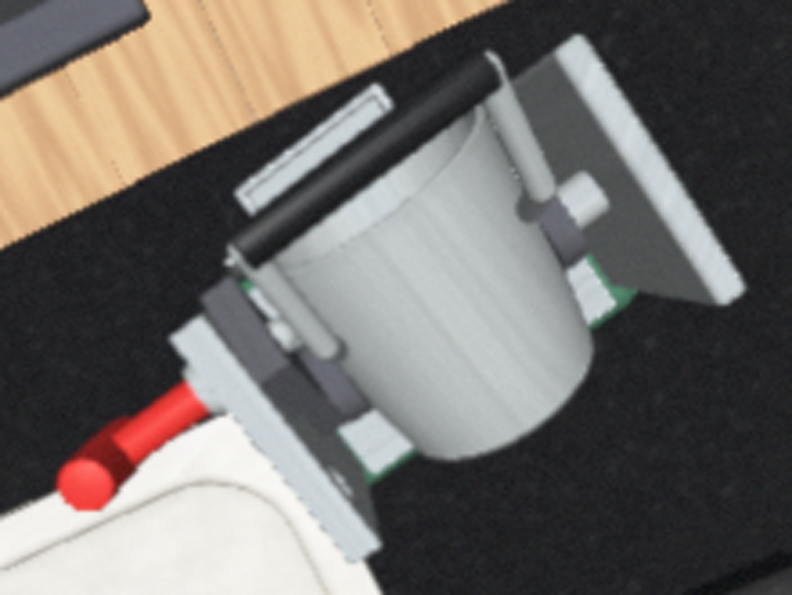

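```bash
python3 - <<'E'
from h import *
import pickle
c=pickle.load(open("c1.pkl","rb"))["wrist"]
X=np.array([(172,340),(200,318),(357,560),(380,548),(582,35),(557,52),(720,305),(745,290),(88,482),(240,248),(492,68)],float)
uv=X/[3.6,3.5]+[190-.36,55-.36]
P=np.array([(-54,-87,183),(-54,-73,183),(54,-87,183),(54,-73,183),(-54,87,183),(-54,73,183),(54,73,183),(54,87,183),(-30,-140,198),(-62,-41,230),(-62,41,230)])/1e3
def W(p): return R.from_rotvec([0,0,p[2]]).apply(P)+[p[0],p[1],0]
f=lambda p:(proj(c,W(p))-uv).ravel()
s=least_squares(f,[.5,.2,.3],loss='soft_l1');print(s.x,s.fun.reshape(-1,2))
for m in (0,1):
  A=onz(c,(28,246),.012); print(A,onz(c,(14,253),.053)); break
for q in [(100,205),(128,220)]: print(onz(c,q,.05))
g=R.from_rotvec([0,0,s.x[2]])
for n,p in dict(hub=(-.030,-.112,.16),handle=(-.062,0,.23),rear=(.03,-.087,.16)).items(): print(n,g.apply(p)+[s.x[0],s.x[1],0])
E
```

```text
[0.5285 0.2762 0.1991] [[-0.5804 -0.4928]
 [ 0.3131 -0.9629]
 [-1.4266  1.7608]
 [ 0.6582 -0.8239]
 [ 0.3767 -1.9439]
 [-2.4351  0.6484]
 [-0.2684  2.0917]
 [ 2.1893 -0.3254]
 [ 0.5169  0.9257]
 [ 3.5644 -1.6619]
 [-4.4177  1.5906]]
[ 0.4797 -0.3266  0.012 ] [ 0.4792 -0.3211  0.053 ]
[ 0.4739 -0.1095  0.05  ]
[ 0.5204 -0.0781  0.05  ]
hub [0.5213 0.1605 0.16  ]
handle [0.4678 0.2639 0.23  ]
rear [0.5751 0.1968 0.16  ]
```

The wrist view shows:
- the grinder, with its right cheek's top edge from (238,152) to (295,212);
- the red pin bar's top at (214,192);
- the handle from (257,125) to (326,74);
- the lid's knob at (14,253), and the shakers near (100,205) and (128,220).

The fit puts the grinder at (0.5285, 0.276) with yaw 0.20. Next I'll hover over the pin hub.

play_rows --targets "-1 0 -0.01 0.02 0.11; -1 0 -0.02 0.05 0.23; -1 0 -0.03 0.08 0.35; -1 -0.001 -0.045 0.11 0.47; -1 -0.002 -0.054 0.13 0.59; -1 -0.002 -0.054 0.15 0.71; -1 -0.002 -0.054 0.16 0.83; -1 -0.002 -0.054 0.16 0.927"

```text
clock: 2.25
tcp_pos: [0.5174, 0.1675, 0.2636]
orientation: [-1.982, -2.434, 0.007]
contact_force: [-0.6, 0.5, -0.2]
grip_width: 0.0852
gripper_force: 0.0
```

play_rows --targets "-1 0 0 0 0; -1 0 0 0 0; -1 0 0 0 0"

```text
clock: 2.5
tcp_pos: [0.5198, 0.1672, 0.2668]
orientation: [-1.974, -2.444, -0.001]
contact_force: [-1.0, -0.0, -0.5]
grip_width: 0.0856
gripper_force: 0.0
```

```bash
cat >> h.py <<'E'
G=np.array([.5285,.2762,.1991])
def gw(p,g=None):
    g=G if g is None else g
    return R.from_rotvec([0,0,g[2]]).apply(p)+[g[0],g[1],0]
def go(xyz,head=None):
    "shift in tool axes and spin to bring TCP to xyz, tool x to heading (deg)"
    o=r.get_obs();T=R.from_rotvec(o['orientation']);M=T.as_matrix()
    h=np.degrees(np.arctan2(M[1,0],M[0,0]))
    d=T.inv().apply(np.array(xyz)-o['tcp_pos'])
    print("clock %.2f"%o['clock'],"tcp",o['tcp_pos'],"head %.2f tilt"%h,M[:,2],"-> d",d,"spin %.4f"%(0 if head is None else np.radians((h-head+180)%360-180)))
E
python3 - <<'E'
from h import *
go(gw((-.03,-.112,.141)),90+np.degrees(G[2]))
import pickle
c=r.camera_info("wrist");pickle.dump(c,open("c2.pkl","wb"))
print(r.get_obs()['joints'])
cv2.imwrite("pics/w2.png",r.grab_frame("wrist")[:,:,::-1])
for n,p in dict(bartop=(-.03,-.14,.198),barz=(-.03,-.129,.198),tip=(-.03,-.112,.16)).items(): print(n,proj(c,gw(p)))
E
```

```text
clock 2.50 tcp [0.5198 0.1672 0.2668] head 102.14 tilt [ 0.0005  0.0006 -1.    ] -> d [-0.0069 -0.0001  0.1258] spin 0.0127
[-0.7461  0.235   0.3834  1.8456 -0.0994  1.0789 -0.1135]
bartop [[274.8629 261.8029]]
barz [[275.0436 248.5717]]
tip [[275.3243 212.456 ]]
```

View pics/w2.png

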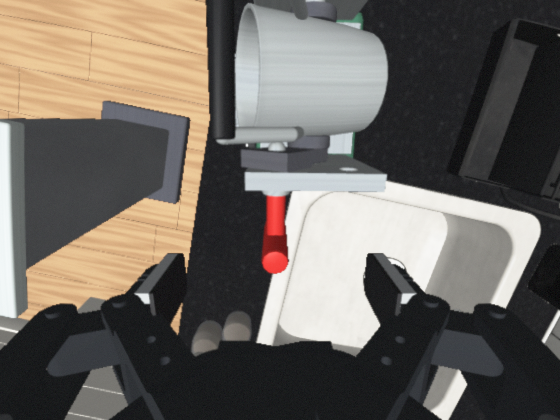

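The bar top is at (274,263), within 1 px of the prediction, so I'll descend and grip the hub.

play_rows --targets "-1 -0.007 0 0.03 0.012; -1 -0.007 0 0.065 0.012; -1 -0.007 0 0.1 0.012; -1 -0.007 0 0.125 0.012; -1 -0.007 0 0.125 0.012; 0.3 -0.007 0 0.125 0.012; 1 -0.007 0 0.125 0.012; 1 -0.007 0 0.125 0.012" --squeeze 40

```text
clock: 3.22
tcp_pos: [0.5229, 0.1597, 0.1437]
orientation: [1.993, 2.426, 0.006]
contact_force: [0.5, 0.8, 0.2]
grip_width: 0.0513
gripper_force: 0.0
```

play_rows --targets "1 0 0 0 0; 1 0 0 0 0; 1 0 0 0 0; 1 0 0 0 0"

```text
clock: 3.55
tcp_pos: [0.5218, 0.1594, 0.1423]
orientation: [1.994, 2.427, 0.002]
contact_force: [-0.4, -1.0, 3.3]
grip_width: 0.0144
gripper_force: 39.0
```

```bash
python3 - <<'E'
from h import *
go(gw((-.03,-.182,.141)),90+np.degrees(G[2]))
print(r.get_obs()['moment'])
E
```

```text
clock 3.55 tcp [0.5218 0.1594 0.1423] head 101.18 tilt [ 0.0013  0.0009 -1.    ] -> d [-0.0688 -0.0001  0.0013] spin -0.0040
[ 0.0534  0.1275 -0.0251]
```

play_rows --targets "1 -0.012 0 0 0; 1 -0.026 0 0 0; 1 -0.045 0 0 0; 1 -0.069 0 0 0; 1 -0.08 -0.012 0.03 0; 1 -0.091 -0.025 0.065 0; 1 -0.091 -0.025 0.1 0; 1 -0.091 -0.025 0.1 0"

```text
clock: 4.22
tcp_pos: [0.5092, 0.0623, 0.0362]
orientation: [-1.993, -2.421, 0.015]
contact_force: [-0.6, 0.7, -1.0]
grip_width: 0.0144
gripper_force: 39.2
```

play_rows --targets "1 0 0 0.006 0; 1 0 0 0.012 0; 1 0 0 0.017 0; 1 0 0 0.019 0; 1 0 0 0.019 0"

```text
clock: 4.63
tcp_pos: [0.5164, 0.0669, 0.0242]
orientation: [1.992, 2.428, 0.006]
contact_force: [-1.1, 2.1, 6.4]
grip_width: 0.0142
gripper_force: 40.2
```

```bash
python3 - <<'E'
from h import *
go((.515,.065,.022))
o=r.get_obs();print(o['contact_force'],o['grip_width'])
import pickle
c=r.camera_info("wrist");pickle.dump(c,open("c3.pkl","wb"))
cv2.imwrite("pics/w3.png",r.grab_frame("wrist")[:,:,::-1])
E
```

```text
clock 4.63 tcp [0.5164 0.0669 0.0242] head 101.28 tilt [ 0.0036  0.0023 -1.    ] -> d [-0.0016 -0.0017  0.0022] spin 0.0000
[-1.0761  2.1089  6.4031] 0.014237448918769782
```

View pics/w3.png

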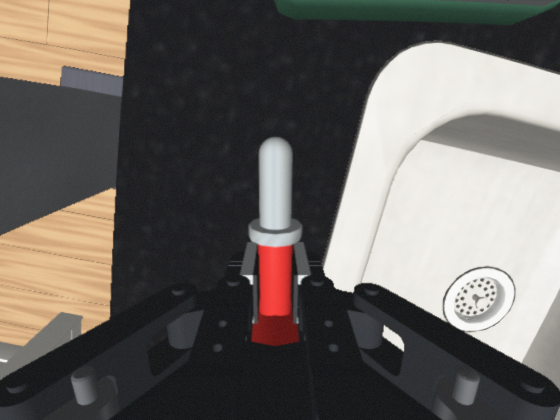

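The wrist view shows the pin held squarely, nose at (275,145), with the bar's end on the worktop. The worktop edge is at column ~122 and the sink rim at column ~335.

```bash
python3 - <<'E'
from h import *
import pickle
c=pickle.load(open("c3.pkl","rb"))
for uv in [(131,10),(122,120),(110,330),(325,260),(355,150),(372,90)]: print(uv,onz(c,uv,0))
E
```

```text
(131, 10) [0.4218 0.174  0.    ]
(122, 120) [0.4218 0.1197 0.    ]
(110, 330) [ 0.4213 -0.0165  0.    ]
(325, 260) [0.5482 0.0612 0.    ]
(355, 150) [0.5486 0.1283 0.    ]
(372, 90) [0.5494 0.1603 0.    ]
```

play_rows --targets "0.55 0 0 0 0; 0.55 0 0 -0.002 0; 0.55 0 0 -0.002 0; 0.55 0 0 0.004 0; 0.55 0 0 0.01 0; 0.55 0 0 0.013 0; 0.55 0 0 0.013 0"

```text
clock: 5.27
tcp_pos: [0.5153, 0.0647, 0.0102]
orientation: [1.995, 2.426, 0.002]
contact_force: [-3.1, 0.1, 16.1]
grip_width: 0.019
gripper_force: 2.1
```

```bash
python3 - <<'E'
from h import *
go((.515,.065,.022))
o=r.get_obs();print(o['contact_force'],o['grip_width'])
import pickle
c=r.camera_info("wrist");pickle.dump(c,open("c4.pkl","wb"))
cv2.imwrite("pics/w4.png",r.grab_frame("wrist")[:,:,::-1])
im=cv2.imread("pics/w4.png").astype(int); m=(im[...,2]>im[...,1]+60)&(im[...,2]>im[...,0]+60)&(im[...,1]<70)
ys,xs=np.nonzero(m);print(len(xs),xs.mean(),ys.mean(),xs.min(),xs.max(),ys.min(),ys.max())
E
```

```text
clock 5.27 tcp [0.5153 0.0647 0.0102] head 101.13 tilt [ 0.0012  0.0005 -1.    ] -> d [ 0.0003 -0.0002 -0.0118] spin 0.0000
[-3.0881  0.0593 16.1486] 0.019018924608565628
2606 273.7313891020721 298.6788181120491 252 295 245 344
```

play_rows --targets "0.42 0 0 -0.003 0; 0.42 0 0 -0.003 0; 0.42 0 -0.008 -0.003 0; 0.42 0 -0.016 -0.002 0; 0.42 0 -0.024 -0.001 0; 0.42 0 -0.032 0 0; 0.42 0 -0.04 0 0; 0.42 0 -0.04 0 0"

```text
clock: 5.98
tcp_pos: [0.4716, 0.0565, 0.0089]
orientation: [-1.993, -2.424, 0.005]
contact_force: [-0.7, -0.1, -1.3]
grip_width: 0.0247
gripper_force: 0.1
```

```bash
python3 - <<'E'
from h import *
go((.515,.065,.022))
o=r.get_obs();print(o['contact_force'],o['grip_width'])
import pickle
c=r.camera_info("wrist");pickle.dump(c,open("c5.pkl","wb"))
cv2.imwrite("pics/w5.png",r.grab_frame("wrist")[:,:,::-1])
E
```

```text
clock 5.98 tcp [0.4716 0.0565 0.0089] head 101.16 tilt [-0.0046 -0.0006 -1.    ] -> d [-0.      0.0442 -0.0133] spin 0.0000
[-0.6999 -0.1423 -1.3405] 0.02474653033691134
```

View pics/w5.png

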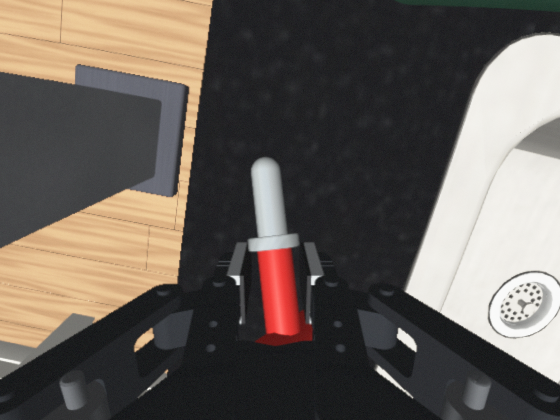

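The pin has gone down: nose at (265,165), bar now spread across columns 243–312. I'll open, retreat upwards and check that it lies flat.

play_rows --targets "0 0 0 0 0; -1 0 0 0 0; -1 0 0 -0.02 0; -1 0 0 -0.06 0; -1 0 0 -0.1 0; -1 0 0 -0.14 0; -1 0.04 0 -0.18 0; -1 0.08 0 -0.22 0"

```text
clock: 6.7
tcp_pos: [0.4641, 0.1141, 0.2106]
orientation: [2.0, 2.422, 0.001]
contact_force: [-0.0, 1.5, -0.2]
grip_width: 0.0853
gripper_force: 0.0
```

```bash
python3 - <<'E'
from h import *
import pickle
go((.515,.065,.022))
c=r.camera_info("wrist");pickle.dump(c,open("c6.pkl","wb"))
cv2.imwrite("pics/w6.png",r.grab_frame("wrist")[:,:,::-1])
im=cv2.imread("pics/w6.png").astype(int); m=((im[...,2]>im[...,1]+50)&(im[...,2]>im[...,0]+50)&(im[...,1]<80)).astype(np.uint8)
n,l,s,ce=cv2.connectedComponentsWithStats(m)
for i in range(1,n):
    if s[i,4]>100: print(s[i],ce[i])
i=1+np.argmax(s[1:,4]);ys,xs=np.nonzero(l==i)
print(cv2.minAreaRect(np.c_[xs,ys].astype(np.float32)))
for y in range(ys.min(),ys.max()+1,3): print(y,xs[ys==y].min(),xs[ys==y].max(),end=' | ')
E
```

```text
clock 6.70 tcp [0.4641 0.1141 0.2106] head 100.91 tilt [ 0.0014  0.     -1.    ] -> d [-0.0578  0.0404  0.1886] spin 0.0000
[ 221  228   62   48 1375] [252.5716 257.0269]
((253.65386962890625, 249.7307891845703), (61.97270202636719, 41.57661819458008), 11.309932708740234)
228 251 251 | 231 251 264 | 234 250 263 | 237 249 263 | 240 249 262 | 243 248 261 | 246 248 261 | 249 224 260 | 252 222 259 | 255 221 267 | 258 222 280 | 261 221 282 | 264 223 282 | 267 235 281 | 270 249 281 | 273 264 280 |
```

The pin lies flat, with its bar about 62 px long and the hub beside it. Now the drum handle.

play_rows --targets "-1 0 0 -0.04 0; -1 0.02 0.005 -0.06 0; -1 0.06 0.013 -0.06 0; -1 0.1 0.022 -0.06 0; -1 0.135 0.03 -0.06 0; -1 0.146 0.032 -0.06 -0.009; -1 0.146 0.032 -0.03 -0.009; -1 0.146 0.032 0 -0.009"

```text
clock: 7.42
tcp_pos: [0.4678, 0.2664, 0.2085]
orientation: [1.98, 2.438, 0.006]
contact_force: [0.7, 0.0, -0.3]
grip_width: 0.0857
gripper_force: 0.0
```

play_rows --targets "-1 0 0 0 0; 0.3 0 0 0 0; 1 0 0 0 0; 1 0 0 0 0; 1 0 0 0 0; 1 0 0 0 0; 1 0 0 0 0" --squeeze 30

```text
clock: 8.0
tcp_pos: [0.4686, 0.2649, 0.2097]
orientation: [1.983, 2.434, 0.007]
contact_force: [0.9, 0.7, 0.9]
grip_width: 0.0136
gripper_force: 30.2
```

```bash
python3 - <<'E'
from h import *
go(gw((-.062,0,.211)),90+np.degrees(G[2]))
o=r.get_obs();print(o['contact_force'],o['grip_width'],o['gripper_force'])
t=R.from_rotvec([0,0,G[2]]).inv().apply(np.array(o['tcp_pos'])-[G[0],G[1],0]);print("grinder frame",t)
a0=np.arctan2(62,110)
for k in range(1,17):
    a=a0-1.287*k/16; print(k,np.round([.062-.1263*np.sin(a), .110-.1263*np.cos(a)],4))
E
```

```text
clock 8.00 tcp [0.4686 0.2649 0.2097] head 101.67 tilt [ 0.004   0.0022 -1.    ] -> d [-0.0008 -0.001  -0.0014] spin 0.0046
[0.9242 0.6827 0.8815] 0.013624203333859396 30.239053666591644
grinder frame [-0.061   0.0008  0.2097]
1 [ 0.009  -0.0047]
2 [ 0.0184 -0.0085]
3 [ 0.0281 -0.0117]
4 [ 0.038 -0.014]
5 [ 0.048  -0.0155]
6 [ 0.0581 -0.0162]
7 [ 0.0683 -0.0161]
8 [ 0.0784 -0.0152]
9 [ 0.0884 -0.0135]
10 [ 0.0983 -0.011 ]
11 [ 0.1079 -0.0077]
12 [ 0.1172 -0.0036]
13 [0.1261 0.0012]
14 [0.1347 0.0067]
15 [0.1427 0.0129]
16 [0.1503 0.0197]
```

play_rows --targets "1 0 0.009 -0.0047 0; 1 0 0.0184 -0.0085 0; 1 0 0.0281 -0.0117 0; 1 0 0.038 -0.014 0; 1 0 0.048 -0.0155 0; 1 0 0.0581 -0.0162 0; 1 0 0.0683 -0.0161 0; 1 0 0.0784 -0.0152 0"

```text
clock: 8.67
tcp_pos: [0.5436, 0.2802, 0.2242]
orientation: [-1.983, -2.435, 0.003]
contact_force: [-4.3, -1.2, 5.1]
grip_width: 0.014
gripper_force: 31.7
```

play_rows --targets "1 0 0.01 0.0017 0; 1 0 0.0199 0.0042 0; 1 0 0.0295 0.0075 0; 1 0 0.0388 0.0116 0; 1 0 0.0477 0.0164 0; 1 0 0.0563 0.0219 0; 1 0 0.0643 0.0281 0; 1 0 0.0719 0.0349 0"

```text
clock: 9.33
tcp_pos: [0.6149, 0.2947, 0.1879]
orientation: [1.984, 2.436, -0.001]
contact_force: [-2.8, -2.6, 3.9]
grip_width: 0.014
gripper_force: 32.4
```

play_rows --targets "1 0 0.003 0.003 0; 1 0 0.003 0.003 0; 1 0 0.003 0.003 0"

```text
clock: 9.58
tcp_pos: [0.6152, 0.2949, 0.1868]
orientation: [-1.982, -2.434, 0.006]
contact_force: [-16.4, -6.6, 19.1]
grip_width: 0.0139
gripper_force: 34.4
```

```bash
python3 - <<'E'
from h import *
go(gw((.088,0,.191)))
o=r.get_obs();print(o['contact_force'],o['grip_width'])
t=R.from_rotvec([0,0,G[2]]).inv().apply(np.array(o['tcp_pos'])-[G[0],G[1],0]);print("grinder frame",t)
E
```

```text
clock 9.58 tcp [0.6152 0.2949 0.1868] head 101.69 tilt [-0.0049 -0.0008 -1.    ] -> d [-0.0012 -0.0007 -0.0042] spin 0.0000
[-16.4177  -6.5936  19.1181] 0.013893517272625383
grinder frame [0.0887 0.0012 0.1868]
```

play_rows --targets "1 0 -0.003 -0.003 0; 0 0 -0.003 -0.003 0; -1 0 -0.003 -0.003 0; -1 0 -0.003 -0.005 0; -1 0 -0.003 -0.03 0; -1 0 -0.003 -0.065 0; -1 -0.01 -0.01 -0.1 0; -1 -0.04 -0.03 -0.11 0"

```text
clock: 10.25
tcp_pos: [0.5985, 0.2567, 0.3009]
orientation: [1.973, 2.441, 0.017]
contact_force: [1.1, -0.2, 0.8]
grip_width: 0.0854
gripper_force: 0.0
```

```bash
python3 - <<'E'
from h import *
import pickle
c=pickle.load(open("c6.pkl","rb"))
a,b,h=[onz(c,u,z) for u,z in (((221.5,258),.015),((282,267),.015),((257.5,231),.015))]
print(a,b,h,np.linalg.norm(a-b)); m=(a+b)/2
n=np.array([-(b-a)[1],(b-a)[0]]);n/=np.linalg.norm(n)
print("axis heading",np.degrees(np.arctan2(n[1],n[0])),np.degrees(np.arctan2(*(h-m)[1::-1])))
# view pose: camera above hub with TCP at z .2
go((m[0]+.03*n[0],m[1]+.03*n[1],.15),100)
g=r.get_obs()
cv2.imwrite("pics/s7.png",r.grab_frame("side")[:,:,::-1])
E
```

```text
[0.417 0.011 0.015] [0.4921 0.0131 0.015 ] [0.4542 0.054  0.015 ] 0.07514937987950814
axis heading 91.6672039579468 90.4516254636832
clock 10.25 tcp [0.5985 0.2567 0.3009] head 102.10 tilt [ 0.0086  0.0067 -0.9999] -> d [-0.1803 -0.188   0.1482] spin 0.0367
```

play_rows --targets "-1 -0.028 -0.028 0 0.05; -1 -0.056 -0.056 0 0.1; -1 -0.084 -0.084 0 0.15; -1 -0.112 -0.114 0.01 0.19; -1 -0.14 -0.143 0.035 0.19; -1 -0.167 -0.172 0.07 0.19; -1 -0.182 -0.187 0.105 0.19; -1 -0.182 -0.187 0.13 0.19"

```text
clock: 10.97
tcp_pos: [0.4487, 0.0311, 0.1658]
orientation: [2.209, 2.231, 0.005]
contact_force: [1.6, 0.2, -1.0]
grip_width: 0.0855
gripper_force: 0.0
```

play_rows --targets "-1 0 0 0 0; -1 0 0 0 0; -1 0 0 0 0"

```text
clock: 11.22
tcp_pos: [0.4516, 0.0351, 0.1673]
orientation: [2.204, 2.237, 0.003]
contact_force: [0.6, -0.9, 0.6]
grip_width: 0.0855
gripper_force: 0.0
```

```bash
python3 - <<'E'
from h import *
import pickle
c=r.camera_info("wrist");pickle.dump(c,open("c8.pkl","wb"))
cv2.imwrite("pics/w8.png",r.grab_frame("wrist")[:,:,::-1])
im=cv2.imread("pics/w8.png").astype(int); m=((im[...,2]>im[...,1]+50)&(im[...,2]>im[...,0]+50)&(im[...,1]<80)).astype(np.uint8)
n,l,s,ce=cv2.connectedComponentsWithStats(m)
i=1+np.argmax(s[1:,4]);ys,xs=np.nonzero(l==i);print(s[i])
E0=[]
L=[]
for y in range(ys.min(),ys.max()+1,4):
    x=xs[ys==y]; L.append((y,x.min(),x.max()))
print(*L)
# hub axis: rows where width is narrow
H=[(y,(a+b)/2) for y,a,b in L if 14<b-a<30 and y<L[0][0]+30]
P=np.array([onz(c,(x,y),.013) for y,x in H]);print(P)
d=P[0]-P[-1];print("axis head",np.degrees(np.arctan2(d[1],d[0])))
go((.4538,.040,.003),None)
E
```

```text
[ 240  170   75   56 1857]
(170, np.int64(270), np.int64(270)) (174, np.int64(270), np.int64(286)) (178, np.int64(270), np.int64(286)) (182, np.int64(270), np.int64(285)) (186, np.int64(270), np.int64(285)) (190, np.int64(270), np.int64(285)) (194, np.int64(269), np.int64(285)) (198, np.int64(269), np.int64(285)) (202, np.int64(246), np.int64(285)) (206, np.int64(241), np.int64(313)) (210, np.int64(240), np.int64(314)) (214, np.int64(240), np.int64(314)) (218, np.int64(241), np.int64(314)) (222, np.int64(243), np.int64(313))
[[0.4542 0.0536 0.013 ]
 [0.4543 0.0496 0.013 ]
 [0.4538 0.0455 0.013 ]
 [0.4539 0.0414 0.013 ]
 [0.454  0.0373 0.013 ]
 [0.4535 0.0332 0.013 ]
 [0.4536 0.029  0.013 ]]
axis head 88.6188557997548
clock 11.27 tcp [0.452  0.0354 0.1677] head 90.87 tilt [ 0.0039  0.001  -1.    ] -> d [0.0044 0.0012 0.1647] spin 0.0000
```

play_rows --targets "-1 0.0035 0.002 0.04 0.03; -1 0.0035 0.002 0.08 0.03; -1 0.0035 0.002 0.12 0.03; -1 0.0035 0.002 0.15 0.03; -1 0.0035 0.002 0.163 0.03; 0 0.0035 0.002 0.163 0.03; 1 0.0035 0.002 0.163 0.03; 1 0.0035 0.002 0.163 0.03" --squeeze 60

```text
clock: 11.93
tcp_pos: [0.4537, 0.0385, 0.0043]
orientation: [2.237, 2.203, 0.005]
contact_force: [-0.4, -0.4, -0.3]
grip_width: 0.0517
gripper_force: 0.0
```

play_rows --targets "1 0 0 0 0; 1 0 0 0 0; 1 0 0 0 0; 1 0 0 0 0; 1 0 0 0 0"

```text
clock: 12.35
tcp_pos: [0.4524, 0.0381, 0.0039]
orientation: [2.238, 2.203, 0.004]
contact_force: [-1.8, 1.5, 10.6]
grip_width: 0.0138
gripper_force: 58.3
```

```bash
python3 - <<'E'
from h import *
go((.454,.039,.003))
o=r.get_obs();print(o['contact_force'],o['grip_width'],o['gripper_force'])
E
```

```text
clock 12.35 tcp [0.4524 0.0381 0.0039] head 89.10 tilt [ 0.0021  0.001  -1.    ] -> d [0.0009 0.0016 0.0009] spin 0.0000
[-1.7541  1.546  10.5572] 0.01377900256835118 58.26722502708435
```

play_rows --targets "1 0 0 -0.02 0; 1 0 0 -0.05 0; 1 0 0 -0.09 0; 1 0 0 -0.13 -0.05; 1 0 0.02 -0.147 -0.1; 1 0.01 0.05 -0.147 -0.15; 1 0.03 0.08 -0.147 -0.2; 1 0.04 0.1 -0.147 -0.213"

```text
clock: 13.02
tcp_pos: [0.5548, 0.0785, 0.1512]
orientation: [1.987, 2.432, 0.006]
contact_force: [1.0, 0.4, -1.0]
grip_width: 0.014
gripper_force: 59.1
```

play_rows --targets "1 0 0 0 0; 1 0 0 0 0"

```text
clock: 13.18
tcp_pos: [0.5523, 0.0765, 0.1497]
orientation: [1.991, 2.43, -0.0]
contact_force: [-0.4, -0.4, -1.8]
grip_width: 0.0131
gripper_force: 59.1
```

```bash
python3 - <<'E'
from h import *
import pickle
home=np.array([.5218,.1594,.151]); t=R.from_rotvec([0,0,G[2]])
tgt=home+t.apply([.06,0,0]); print("home",tgt)
st=tgt+t.apply([0,-.065,0]); go(st,101.3)
c=r.camera_info("wrist");pickle.dump(c,open("c9.pkl","wb"))
cv2.imwrite("pics/w9.png",r.grab_frame("wrist")[:,:,::-1])
E
```

```text
home [0.5806 0.1713 0.151 ]
clock 13.18 tcp [0.5523 0.0765 0.1497] head 101.33 tilt [-0.     -0.0002 -1.    ] -> d [ 0.0223  0.0464 -0.0013] spin 0.0005
```

play_rows --targets "1 0 0.02 -0.001 0; 1 0.01 0.04 -0.001 0; 1 0.02 0.046 -0.001 0; 1 0.02 0.046 -0.001 0; 1 0.02 0.046 -0.001 0"

```text
clock: 13.65
tcp_pos: [0.5917, 0.1047, 0.1503]
orientation: [-1.99, -2.429, 0.002]
contact_force: [-0.2, -0.7, -0.1]
grip_width: 0.0135
gripper_force: 59.1
```

```bash
python3 - <<'E'
from h import *
import pickle
home=np.array([.5218,.1594,.151]); t=R.from_rotvec([0,0,G[2]])
tgt=home+t.apply([.06,0,0]); go(tgt,101.3)
c=r.camera_info("wrist");pickle.dump(c,open("c10.pkl","wb"))
w=r.grab_frame("wrist")[:,:,::-1]
cv2.imwrite("pics/w10.png",w)
T=r.get_obs()['tcp_pos']
for p in [(.03,-.087,.183),(.03,-.087,.16),(.054,-.087,.183),(-.054,-.087,.183)]: print(p,proj(c,gw(p)))
off=np.array([0,0,.008])
for y in (.063,.03,.019): print("pin",y,proj(c,T+off+t.apply([0,y,0])))
cv2.imwrite("pics/w10c.png",cv2.resize(w[100:360,140:420],None,fx=2.2,fy=2.2,interpolation=cv2.INTER_CUBIC))
E
```

```text
clock 13.65 tcp [0.5917 0.1047 0.1503] head 101.34 tilt [-0.0019 -0.0003 -1.    ] -> d [ 0.0674  0.0022 -0.0007] spin 0.0007
(0.03, -0.087, 0.183) [[280.8145  45.0055]]
(0.03, -0.087, 0.16) [[279.955  58.792]]
(0.054, -0.087, 0.183) [[353.0017  45.3696]]
(-0.054, -0.087, 0.183) [[36.424  50.8929]]
pin 0.063 [[274.5747 137.3206]]
pin 0.03 [[274.6958 210.123 ]]
pin 0.019 [[274.7332 232.4118]]
```

View pics/w10c.png

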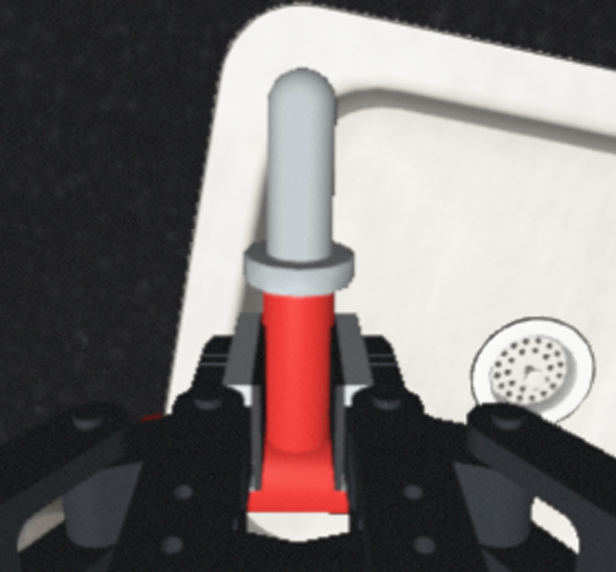

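The crop shows the pin held level and straight: axis at column ~276.5, nose at row ~131, collar square. I'll align it with the rear hole and push in.

play_rows --targets "1 0 0.0015 -0.001 0; 1 0.01 0.0015 -0.001 0; 1 0.02 0.0015 -0.001 0; 1 0.027 0.0015 -0.001 0; 1 0.032 0.0015 -0.001 0; 1 0.037 0.0015 -0.001 0; 1 0.041 0.0015 -0.001 0; 1 0.041 0.0015 -0.001 0"

```text
clock: 14.37
tcp_pos: [0.5861, 0.1463, 0.1515]
orientation: [-1.99, -2.43, 0.001]
contact_force: [-2.3, 1.6, -0.4]
grip_width: 0.0137
gripper_force: 59.1
```

```bash
python3 - <<'E'
from h import *
home=np.array([.5218,.1594,.151]); t=R.from_rotvec([0,0,G[2]])
tgt=home+t.apply([.06,0,0]); go(tgt,101.3)
o=r.get_obs();print(t.inv().apply(o['contact_force']),t.inv().apply(o['moment']),o['grip_width'])
E
```

```text
clock 14.37 tcp [0.5861 0.1463 0.1515] head 101.37 tilt [-0.001   0.0002 -1.    ] -> d [ 0.0255 -0.0004  0.0005] spin 0.0012
[-1.97    2.0359 -0.4351] [0.1729 0.2953 0.1142] 0.013673681764081866
```

play_rows --targets "1 0.004 0 0 0; 1 0.008 0 0 0; 1 0.012 0 0 0; 1 0.016 0 0 0; 1 0.019 0 0 0; 1 0.022 0 0 0; 1 0.022 0 0 0"

```text
clock: 14.95
tcp_pos: [0.5816, 0.1673, 0.1515]
orientation: [-1.991, -2.429, 0.002]
contact_force: [-4.8, -1.6, 0.6]
grip_width: 0.0133
gripper_force: 59.2
```

play_rows --targets "1 0.002 0 0 0; 1 0.003 0 0 0; 1 0.004 0 0 0; 1 0.005 0 0 0; 1 0.005 0 0 0"

```text
clock: 15.37
tcp_pos: [0.5811, 0.1697, 0.1516]
orientation: [1.993, 2.427, -0.004]
contact_force: [-4.2, -6.7, 1.3]
grip_width: 0.0132
gripper_force: 59.2
```

```bash
python3 - <<'E'
from h import *
home=np.array([.5218,.1594,.151]); t=R.from_rotvec([0,0,G[2]])
tgt=home+t.apply([.06,0,0]); go(tgt,101.3)
o=r.get_obs();print(t.inv().apply(o['contact_force']),t.inv().apply(o['moment']),o['grip_width'])
E
```

```text
clock 15.37 tcp [0.5811 0.1697 0.1516] head 101.22 tilt [-0.001  -0.0024 -1.    ] -> d [ 0.0017 -0.0002  0.0006] spin -0.0015
[-5.4446 -5.6925  1.276 ] [-1.2124  1.1253  0.2227] 0.013235006356511937
```

play_rows --targets "1 0.002 0 0 0; 1 0.004 0 0 0; 1 0.006 0 0 0; 1 0.006 0 0 0; 1 0.006 0 0 0"

```text
clock: 15.78
tcp_pos: [0.581, 0.1699, 0.1517]
orientation: [1.995, 2.42, -0.01]
contact_force: [-2.2, -18.7, 3.8]
grip_width: 0.0135
gripper_force: 59.4
```

```bash
python3 - <<'E'
from h import *
import pickle
home=np.array([.5218,.1594,.151]); t=R.from_rotvec([0,0,G[2]])
tgt=home+t.apply([.06,0,0]); go(tgt,101.3)
o=r.get_obs();print(t.inv().apply(o['contact_force']),t.inv().apply(o['moment']),o['grip_width'])
c=r.camera_info("wrist");pickle.dump(c,open("c11.pkl","wb"))
w=r.grab_frame("wrist");cv2.imwrite("pics/w11.png",w[:,:,::-1])
for v in range(150,300,5): print(v,w[v,276],end=';')
print(proj(c,gw((.03,-.087,.183))),proj(c,gw((.03,-.087,.172))),proj(c,gw((.03,-.093,.172))))
E
```

```text
clock 15.78 tcp [0.581  0.1699 0.1517] head 100.98 tilt [ 0.     -0.0082 -1.    ] -> d [ 0.0015 -0.0001  0.0007] spin -0.0056
[ -5.8222 -17.9343   3.8469] [-3.6063  1.1994  0.3585] 0.013501198051097854
150 [205 214 218];155 [56 56 58];160 [90 92 98];165 [92 93 99];170 [91 92 99];175 [90 92 97];180 [88 88 94];185 [ 93  94 100];190 [91 90 97];195 [86 87 89];200 [211 219 221];205 [211 219 222];210 [206 214 218];215 [208 217 220];220 [206 215 219];225 [205 214 218];230 [206 214 218];235 [230 167 167];240 [248  76  71];245 [248  75  69];250 [248  75  70];255 [248  75  69];260 [247  73  67];265 [247  71  66];270 [246  70  65];275 [246  72  67];280 [246  70  65];285 [246  70  65];290 [246  69  64];295 [244  65  60];[[273.5525 231.7797]] [[273.7507 222.4509]] [[273.8725 235.6065]]
```

The hub's red starts at row 236 and 235.6 was predicted for a collar tight on the cheek. The force rises without any motion, so the pin is home. I'll release it and go to the lid.

play_rows --targets "1 -0.005 0 0 0; 0.5 -0.005 0 0 0; -0.2 -0.005 0 0 0; -1 -0.005 0 0 0; -1 -0.005 0 -0.03 0; -1 -0.005 0 -0.07 0; -1 -0.01 0 -0.11 0; -1 -0.03 0 -0.14 0"

```text
clock: 16.5
tcp_pos: [0.5866, 0.1531, 0.2951]
orientation: [1.984, 2.436, 0.008]
contact_force: [0.7, 1.0, 0.1]
grip_width: 0.0853
gripper_force: 0.0
```

```bash
python3 - <<'E'
from h import *
import pickle
c=r.camera_info("wrist");pickle.dump(c,open("c12.pkl","wb"))
w=r.grab_frame("wrist");cv2.imwrite("pics/w12.png",w[:,:,::-1])
for p in [(.03,-.087,.172),(.03,-.093,.172),(-.008,-.14,.16),(.068,-.14,.16)]: print(p,proj(c,gw(p)))
im=w.astype(int);m=((im[...,0]>im[...,1]+50)&(im[...,0]>im[...,2]+50)&(im[...,1]<100)).astype(np.uint8)
n,l,s,ce=cv2.connectedComponentsWithStats(m);i=1+np.argmax(s[1:,4]);print(s[i],ce[i])
go((.479,-.25,.30),90)
print(r.get_obs()['joints'])
E
```

```text
(0.03, -0.087, 0.172) [[272.1206 150.0433]]
(0.03, -0.093, 0.172) [[272.1071 156.974 ]]
(-0.008, -0.14, 0.16) [[232.252  205.0173]]
(0.068, -0.14, 0.16) [[311.9255 205.2998]]
[ 233  160   80   57 2212] [272.4444 197.972 ]
clock 16.55 tcp [0.5907 0.1459 0.3014] head 101.21 tilt [ 0.0128  0.0035 -0.9999] -> d [-0.3667 -0.1865 -0.0014] spin 0.1957
[-0.6877  0.3175  0.4423  1.6712 -0.1456  1.1722 -0.0142]
```

play_rows --targets "-1 -0.035 -0.016 0 0.05; -1 -0.07 -0.032 0 0.1; -1 -0.105 -0.048 0 0.15; -1 -0.14 -0.064 0 0.2; -1 -0.175 -0.08 0 0.2; -1 -0.21 -0.096 0 0.2; -1 -0.245 -0.112 0 0.2; -1 -0.28 -0.128 0 0.2"

```text
clock: 17.22
tcp_pos: [0.5155, -0.1525, 0.292]
orientation: [2.223, 2.218, 0.003]
contact_force: [1.0, -0.4, -1.3]
grip_width: 0.0855
gripper_force: 0.0
```

play_rows --targets "-1 -0.035 0.0 0 0; -1 -0.07 -0.01 0 0; -1 -0.1 -0.02 0.01 0; -1 -0.13 -0.03 0.02 0; -1 -0.157 -0.041 0.04 0; -1 -0.17 -0.041 0.05 0; -1 -0.17 -0.041 0.05 0; -1 -0.17 -0.041 0.05 0"

```text
clock: 17.88
tcp_pos: [0.4742, -0.3214, 0.2413]
orientation: [-2.226, -2.217, 0.0]
contact_force: [0.1, 0.6, 0.8]
grip_width: 0.0853
gripper_force: 0.0
```

```bash
python3 - <<'E'
from h import *
import pickle
c=r.camera_info("wrist");pickle.dump(c,open("c13.pkl","wb"))
w=r.grab_frame("wrist");cv2.imwrite("pics/w13.png",w[:,:,::-1])
go((.479,-.321,.25),90)
print(proj(c,(.479,-.321,.053)),proj(c,(.4797,-.3266,.012)))
g=cv2.cvtColor(w,cv2.COLOR_RGB2GRAY)
m=((g>90)).astype(np.uint8);n,l,s,ce=cv2.connectedComponentsWithStats(m)
for i in range(1,n):
    if s[i,4]>800: print(s[i],ce[i])
E
```

```text
clock 17.93 tcp [ 0.4749 -0.3206  0.2419] head 89.88 tilt [ 0.0008  0.0001 -1.    ] -> d [-0.0004  0.0041 -0.0081] spin -0.0020
[[279.92   184.7412]] [[280.0232 182.462 ]]
[   0    0   24   53 1064] [ 9.6983 27.3778]
[    0     0   328   356 64744] [137.5704 184.6684]
[  336     0   224   117 25262] [449.5919  56.4797]
[ 404  245   71   62 2661] [440.5678 275.0162]
[260 293  70  41 992] [291.0565 308.4254]
[ 331  296   49   60 1332] [353.0526 326.8101]
[  65  366   63   54 2152] [ 98.0692 396.8629]
[ 435  391   51   29 1004] [460.0787 407.5498]
```

View pics/w13.png

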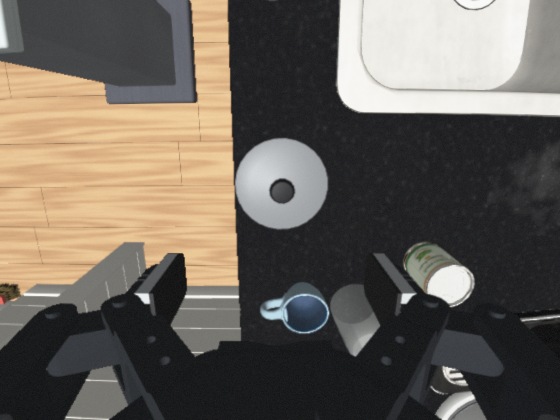

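The lid disc is centred at (281.5,184) with its knob top at (282,191). The cup, tumbler and tin are well clear.

```bash
python3 - <<'E'
from h import *
import pickle
c=pickle.load(open("c13.pkl","rb"))
print(onz(c,(281.5,184),.015),onz(c,(282,191),.053))
a=onz(c,(281.5,184),.015);b=onz(c,(282,191),.053);m=(a+b)/2
go((m[0],m[1],.027),90)
E
```

```text
[ 0.4815 -0.328   0.015 ] [ 0.4813 -0.3282  0.053 ]
clock 17.93 tcp [ 0.4749 -0.3206  0.2419] head 89.88 tilt [ 0.0008  0.0001 -1.    ] -> d [-0.0075  0.0063  0.2149] spin -0.0020
```

play_rows --targets "-1 -0.0075 0.005 0.04 0; -1 -0.0075 0.005 0.08 0; -1 -0.0075 0.005 0.12 0; -1 -0.0075 0.005 0.16 0; -1 -0.0075 0.005 0.19 0; -1 -0.0075 0.005 0.21 0; -1 -0.0075 0.005 0.214 0; -1 -0.0075 0.005 0.214 0"

```text
clock: 18.6
tcp_pos: [0.4797, -0.3273, 0.0273]
orientation: [-2.221, -2.22, -0.001]
contact_force: [0.1, 0.2, 0.4]
grip_width: 0.0853
gripper_force: 0.0
```

```bash
python3 - <<'E'
from h import *
go((.4814,-.3281,.027),90)
print(r.get_obs()['contact_force'])
E
```

```text
clock 18.60 tcp [ 0.4797 -0.3273  0.0273] head 89.96 tilt [-0.0007  0.0012 -1.    ] -> d [-0.0008  0.0017  0.0003] spin -0.0006
[0.0952 0.2357 0.3987]
```

play_rows --targets "-1 -0.0008 0.0017 0 0; 0.3 -0.0008 0.0017 0 0; 1 -0.0008 0.0017 0 0; 1 -0.0008 0.0017 0 0; 1 -0.0008 0.0017 0 0; 1 -0.0008 0.0017 0 0; 1 -0.0008 0.0017 0 0" --squeeze 50

```text
clock: 19.18
tcp_pos: [0.4809, -0.3298, 0.0286]
orientation: [2.224, 2.218, 0.001]
contact_force: [-1.5, 1.0, 7.4]
grip_width: 0.0269
gripper_force: 48.6
```

play_rows --targets "1 0 0 -0.03 0; 1 0 0 -0.07 0; 1 0 0 -0.11 0; 1 0 0 -0.15 0; 1 0 0 -0.19 0; 1 0 0 -0.23 0; 1 0.02 0 -0.25 0; 1 0.04 0 -0.25 0"

```text
clock: 19.85
tcp_pos: [0.482, -0.2923, 0.283]
orientation: [2.223, 2.208, 0.005]
contact_force: [0.9, -0.2, -1.6]
grip_width: 0.0269
gripper_force: 49.8
```

```bash
python3 - <<'E'
from h import *
go(gw((0,0,.255)),101.4)
o=r.get_obs();print(o['contact_force'],o['grip_width'],o['gripper_force'])
E
```

```text
clock 19.85 tcp [ 0.482  -0.2923  0.283 ] head 89.62 tilt [ 0.0082 -0.0035 -1.    ] -> d [0.5689 0.0425 0.0263] spin -0.2057
[ 0.895  -0.214  -1.5523] 0.026866047296805962 49.83422191813588
```

play_rows --targets "1 0.03 0.002 0 0; 1 0.065 0.005 0 0; 1 0.1 0.008 0 -0.03; 1 0.135 0.01 0 -0.06; 1 0.17 0.013 0 -0.09; 1 0.205 0.015 0 -0.12; 1 0.24 0.018 0 -0.15; 1 0.275 0.02 0 -0.18"

```text
clock: 20.52
tcp_pos: [0.5009, -0.0133, 0.2776]
orientation: [-2.015, -2.41, -0.0]
contact_force: [0.8, -0.1, -0.9]
grip_width: 0.0268
gripper_force: 49.8
```

play_rows --targets "1 0.035 -0.003 0 -0.01; 1 0.07 -0.007 0 -0.02; 1 0.105 -0.011 0 -0.025; 1 0.14 -0.016 0 -0.025; 1 0.175 -0.02 0 -0.025; 1 0.21 -0.025 0 -0.025; 1 0.24 -0.028 0 -0.025; 1 0.255 -0.03 0 -0.025"

```text
clock: 21.18
tcp_pos: [0.425, 0.2348, 0.2775]
orientation: [-1.98, -2.438, -0.0]
contact_force: [-1.1, 1.0, -2.9]
grip_width: 0.0271
gripper_force: 49.8
```

play_rows --targets "1 0 0 0 0; 1 0 0 0 0; 1 0 0 0 0; 1 0 0 0 0"

```text
clock: 21.52
tcp_pos: [0.4275, 0.2293, 0.2776]
orientation: [1.989, 2.431, -0.001]
contact_force: [0.3, -0.8, -1.9]
grip_width: 0.0268
gripper_force: 49.8
```

```bash
python3 - <<'E'
from h import *
import pickle
go(gw((0,-.0015,.255)),101.4)
c=r.camera_info("wrist");pickle.dump(c,open("c14.pkl","wb"))
w=r.grab_frame("wrist");cv2.imwrite("pics/w14.png",w[:,:,::-1])
o=r.get_obs();print(o['grip_width'])
# lid disc outline in image: expected ellipse of flange
th=np.linspace(0,2*np.pi,9)[:-1]
E
```

```text
clock 21.52 tcp [0.4275 0.2293 0.2776] head 101.43 tilt [-0.0001 -0.0005 -1.    ] -> d [0.0244 0.1083 0.0226] spin 0.0005
0.026754005296974415
```

play_rows --targets "1 0.008 0.03 0 0; 1 0.016 0.06 0 0; 1 0.022 0.09 0 0; 1 0.0244 0.108 0 0; 1 0.0244 0.108 0.02 0; 1 0.0244 0.108 0.045 0; 1 0.0244 0.108 0.06 0; 1 0.0244 0.108 0.06 0"

```text
clock: 22.23
tcp_pos: [0.5263, 0.2743, 0.2141]
orientation: [-1.987, -2.431, 0.01]
contact_force: [-0.5, 0.0, -2.0]
grip_width: 0.027
gripper_force: 50.0
```

```bash
python3 - <<'E'
from h import *
go(gw((0,-.0017,.1986)),101.4)
print(r.get_obs()['contact_force'])
E
```

```text
clock 22.23 tcp [0.5263 0.2743 0.2141] head 101.48 tilt [-0.0054 -0.0042 -1.    ] -> d [-0.0003  0.0026  0.0154] spin 0.0014
[-0.5109  0.0464 -2.0347]
```

play_rows --targets "1 0 0.001 0 0; 1 0 0.001 0.004 0; 1 0 0.001 0.008 0; 1 0 0.001 0.011 0; 1 0 0.001 0.014 0; 1 0 0.001 0.016 0; 1 0 0.001 0.018 0; 1 0 0.001 0.018 0"

```text
clock: 22.9
tcp_pos: [0.5289, 0.2768, 0.1995]
orientation: [-1.986, -2.434, 0.0]
contact_force: [0.2, 0.5, -1.0]
grip_width: 0.0272
gripper_force: 50.0
```

```bash
python3 - <<'E'
from h import *
go(gw((0,-.0017,.1986)),101.4)
o=r.get_obs();print(o['contact_force'],o['moment'])
E
```

```text
clock 22.90 tcp [0.5289 0.2768 0.1995] head 101.58 tilt [-0.0001 -0.     -1.    ] -> d [-0.0022 -0.0005  0.0009] spin 0.0032
[ 0.1681  0.5105 -1.0314] [ 0.014  -0.004  -0.0101]
```

No contact yet at 0.9 mm above the seat, so I'll lower a little more to make contact.

play_rows --targets "1 -0.001 0 0.001 0; 1 -0.002 0 0.002 0; 1 -0.002 0 0.003 0; 1 -0.002 0 0.004 0; 1 -0.002 0 0.004 0"

```text
clock: 23.32
tcp_pos: [0.5302, 0.2764, 0.1987]
orientation: [-1.985, -2.434, -0.007]
contact_force: [-5.9, 1.2, 15.9]
grip_width: 0.0273
gripper_force: 51.4
```

play_rows --targets "1 0 0 -0.003 0; 0.3 0 0 -0.003 0; -1 0 0 -0.003 0; -1 0 0 -0.003 0; -1 0 0 -0.01 0; -1 0 0 -0.04 0; -1 0 0 -0.08 0; -1 0 0 -0.12 0"

```text
clock: 23.98
tcp_pos: [0.5287, 0.2741, 0.3165]
orientation: [-1.986, -2.433, 0.004]
contact_force: [1.4, 0.2, -0.2]
grip_width: 0.0852
gripper_force: 0.0
```

play_rows --targets "-1 -0.03 0 -0.02 0; -1 -0.06 0 -0.04 0; -1 -0.09 0 -0.06 0; -1 -0.11 0 -0.08 0; -1 -0.11 0 -0.08 0; -1 -0.11 0 -0.08 0; -1 -0.11 0 -0.08 0; -1 -0.11 0 -0.08 0"

```text
clock: 24.65
tcp_pos: [0.5505, 0.1685, 0.3945]
orientation: [-1.982, -2.435, 0.003]
contact_force: [-0.2, 0.0, -0.0]
grip_width: 0.0856
gripper_force: 0.0
```

```bash
python3 - <<'E'
from h import *
go((.5,.2,.4))
c=r.camera_info("wrist");w=r.grab_frame("wrist");cv2.imwrite("pics/w15.png",w[:,:,::-1])
im=w.astype(int)
g=im.sum(2)/3
# knob top & lid outline predictions
K0=proj(c,gw((0,0,.223)))[0];print("knob pred",K0)
u,v=K0.astype(int);m=(g<75).astype(np.uint8)
n,l,s,ce=cv2.connectedComponentsWithStats(m[v-40:v+40,u-40:u+40]);print([(s[i].tolist(),(ce[i]+[u-40,v-40]).round(1)) for i in range(1,n) if s[i,4]>60])
for a in range(0,360,45):
    A=np.radians(a);q=[proj(c,gw((.001*k*np.cos(A),.001*k*np.sin(A),.18+.004)))[0] for k in range(35,75,2)]
    print(a,[int(g[int(round(y)),int(round(x))]) if 0<=x<560 and 0<=y<420 else -1 for x,y in q])
m=((im[...,0]>im[...,1]+50)&(im[...,0]>im[...,2]+50)&(im[...,1]<100)).astype(np.uint8)
n,l,s,ce=cv2.connectedComponentsWithStats(m);i=1+np.argmax(s[1:,4]);print(s[i],ce[i])
for p in [(.03,-.093,.172),(.03,-.093,.168),(-.008,-.14,.16),(.068,-.14,.16),(.03,-.140,.171),(.03,-.151,.16)]: print(p,proj(c,gw(p)))
E
```

```text
clock 24.65 tcp [0.5505 0.1685 0.3945] head 101.71 tilt [-0.0021 -0.0005 -1.    ] -> d [ 0.0411 -0.0431 -0.0055] spin 0.0000
knob pred [276.1537  77.9431]
[([27, 28, 29, 31, 351], array([279.3,  79.6]))]
0 [167, 165, 165, 162, 162, 162, 159, 158, 160, 160, 156, 151, 45, 34, 33, 35, 36, 33, 31, 33]
45 [169, 167, 165, 165, 165, 163, 163, 161, 160, 160, 160, 137, 105, 97, 76, 30, 34, 33, 34, 34]
90 [172, 170, 169, 169, 165, 165, 165, 164, 164, 164, 163, 199, 160, 78, 80, 78, 81, 78, 80, 104]
135 [177, 178, 176, 173, 174, 170, 170, 171, 166, 168, 158, 72, 35, 36, 36, 34, 33, 35, 37, 36]
180 [201, 198, 199, 198, 193, 192, 187, 185, 185, 178, 175, 169, 112, 192, 77, 38, 37, 93, 187, 193]
225 [203, 201, 199, 200, 196, 192, 188, 186, 180, 180, 175, 170, 164, 87, 44, 33, 36, 32, 31, 34]
270 [179, 179, 175, 174, 172, 172, 170, 168, 167, 166, 165, 159, 99, 94, 94, 91, 92, 83, 82, 153]
315 [173, 171, 170, 167, 165, 165, 163, 165, 161, 160, 160, 158, 176, 209, 209, 204, 183, 80, 42, 34]
[ 270  168   58   41 1150] [298.7   195.733]
(0.03, -0.093, 0.172) [[300.4799 165.8817]]
(0.03, -0.093, 0.168) [[300.2259 165.4145]]
(-0.008, -0.14, 0.16) [[269.2942 200.7327]]
(0.068, -0.14, 0.16) [[328.1775 201.0882]]
(0.03, -0.14, 0.171) [[299.3925 203.1428]]
(0.03, -0.151, 0.16) [[298.5382 209.0953]]
```

```bash
python3 - <<'E'
from h import *
c=r.camera_info("wrist");w=r.grab_frame("wrist")
for v in range(138,212): print(v,*w[v,299],end='; ')
print()
for p in [(.03,-.073,.183),(.03,-.087,.183),(.03,-.087,.172),(.03,-.093,.172),(.03,-.093,.168),(.03,-.129,.168),(.03,-.151,.162)]: print(p,proj(c,gw(p)))
print(r.get_obs()['tcp_pos'],c['position'])
E
```

```text
138 87 89 93; 139 86 88 93; 140 89 90 95; 141 89 90 96; 142 87 88 93; 143 85 86 91; 144 86 87 92; 145 86 85 94; 146 86 87 93; 147 90 89 95; 148 87 86 93; 149 93 93 100; 150 130 134 137; 151 184 191 194; 152 205 212 217; 153 206 214 218; 154 203 210 215; 155 199 207 213; 156 200 208 212; 157 201 210 214; 158 201 210 214; 159 197 206 211; 160 197 205 210; 161 197 205 210; 162 181 187 192; 163 188 195 199; 164 198 206 209; 165 205 214 218; 166 211 211 215; 167 225 154 155; 168 247 103 98; 169 250 88 83; 170 251 89 84; 171 251 89 85; 172 251 89 83; 173 251 88 81; 174 251 88 84; 175 251 87 82; 176 251 86 82; 177 250 87 79; 178 250 85 81; 179 250 86 80; 180 250 85 80; 181 250 84 79; 182 250 83 78; 183 250 86 80; 184 250 83 78; 185 250 83 77; 186 249 84 77; 187 249 80 76; 188 249 80 75; 189 249 81 76; 190 249 81 75; 191 249 80 74; 192 248 79 73; 193 248 80 75; 194 248 77 71; 195 247 76 71; 196 233 64 59; 197 225 57 53; 198 232 63 59; 199 239 64 60; 200 244 74 68; 201 247 79 73; 202 248 79 74; 203 247 76 71; 204 245 72 66; 205 241 68 62; 206 235 62 57; 207 226 57 53; 208 212 93 87; 209 233 219 212; 210 242 240 236; 211 243 241 236; 
(0.03, -0.073, 0.183) [[301.6824 149.9808]]
(0.03, -0.087, 0.183) [[301.3502 162.0663]]
(0.03, -0.087, 0.172) [[300.6167 160.8718]]
(0.03, -0.093, 0.172) [[300.4825 165.8351]]
(0.03, -0.093, 0.168) [[300.2288 165.3676]]
(0.03, -0.129, 0.168) [[299.4493 194.0108]]
(0.03, -0.151, 0.162) [[298.6456 209.49  ]]
[0.5507 0.1683 0.3945] [0.5369 0.2361 0.5365]
```

The lid sits concentric on the rim to about 1–2 mm. The pin's collar meets the cheek, showing 5 px against the 5 px expected for its 6 mm. Handing in.

```bash
python3 -c "
from bench import r
print(r.hand_in())"
```

```text
the job is handed in; nothing more can be done
None
```

I finished the job and handed it in at about 25 s of the 72 s allowed. The pin was pulled and laid flat, the drum swung upright to its stop, and the pin pushed home in the rear hole. The lid (the left-most of the two lid-like discs seen) is seated on the drum. No bystander was touched, and the hand-in returned no verdict.

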